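# Power up a board test in order

## Task

Power up the board test in the right order with the closed fingertips: press the long bar key on the bench supply, then the square key on the finned dummy load, then the round key on the board jig. Press each one lightly, straight down, until it has gone down nearly to its stop (it stays down by itself), and never press a later key before an earlier one is down. Grasp nothing, do not lift or push the units about, leave the circuit board, solder spool, bottle and screwdriver where they are, and finish clear of everything.

Things in the scene. Friction and masses are not known exactly. Their poses are not given: they have to be found in the camera images.
- supply: Bench supply: grey box, 75 (x) x 100 (y) mm, 46 mm high, 0.6 to 1.1 kg, loose on four rubber feet. Origin under its centre on the bench, z up; x and y here are its own axes. On top: the black bar key (centre 12 mm towards -x of the box's middle), two steel terminals 8 mm high and a dark display near the +x edge.
- load: Dummy load: grey box, 75 x 75 mm, 42 mm high, 0.5 to 1 kg, loose on rubber feet. Origin under its centre on the bench, z up; x and y here are its own axes. On top: the black square key (centre 12 mm towards -x of the middle) and four aluminium fins 9 mm high, along y, from x = +13 to +35 mm.
- jig: Board jig: grey base 95 (x) x 130 (y) mm, 20 mm high, 0.6 to 1.1 kg, loose on rubber feet. Origin under its centre on the bench, z up; x and y here are its own axes. Towards +y stands a grey block 50 x 38 mm, its top 42 mm above the bench, centred at y = +43 mm, with the black round key on it; the rest is a shallow nest in which the circuit board lies.
- bar_key_top (a point): Centre of the top of the bar key on the supply: black, 16 (x) x 42 (y) mm, its top 12 mm above the box, 58 mm above the bench, until pressed. This point moves with the key.
- square_key_top (a point): Centre of the top of the square key on the dummy load: black, 22 x 22 mm, its top 12 mm above the box, 54 mm above the bench, until pressed. This point moves with the key.
- round_key_top (a point): Centre of the top of the round key on the jig: black, 24 mm in diameter, its top 12 mm above its block, 54 mm above the bench, until pressed. This point moves with the key.
- bar_key (a joint): Travel of the bar key, m: 0 = up (start), 0.008 = fully down at its stop. It goes down under about 2.5 N and stays at whatever depth it is left; fully down it stands 4 mm above the box. Its grey bezel (7 mm wide all round, 1.5 mm high) is sprung: pressed past the stop, key and bezel sink up to 4 mm more, at 4 N rising to 12 N, and come back when let go.
- square_key (a joint): Travel of the square key, with the same values, bezel spring and behaviour as the bar key.
- round_key (a joint): Travel of the round key, with the same values, bezel spring and behaviour as the bar key.
- board: Green circuit board, 72 x 70 mm, 3 mm thick, 70 g, loose in the jig's nest; parts on it stand up to 19 mm above its underside, 39 mm above the bench. Origin under its centre. Not to be disturbed.
- spool: White solder spool standing on end, 56 mm in diameter, 40 mm high. Origin under its centre. A bystander beyond the units.
- flux: Small flux bottle, 40 mm in diameter, 80 mm high. Origin under its centre. A bystander beyond the units.
- driver: Screwdriver with orange handle, lying left to right, below 40 mm high. Origin at the underside, inside its length. A bystander beyond the units.
Mind the look-alikes: they are no part of the job. What is shaped like the supply but blue or yellow is not meant.

How it is judged (in metres and radians):
On the way, in this order (a step that is already met when the one before it is completed fails the run):
1. bar key is down (at least 5 mm of its 8 mm) (value of joint bar_key above 0.005 m), for 0.1 s.
2. square key is down (at least 5 mm of its 8 mm) (value of joint square_key above 0.005 m), for 0.1 s.
3. round key is down (at least 5 mm of its 8 mm) (value of joint round_key above 0.005 m), for 0.1 s.
At the end, for the whole second after the job is handed in: All three keys are at least 5 mm down; the three units, the circuit board, spool, bottle and screwdriver are within 20 mm of where they started, upright (0.1 rad) and at rest (value of joint each of bar_key, square_key, round_key above 0.005 m and distance of each of supply, load, jig, board, spool, flux, driver from where it was at the start of the episode below 0.02 m and angle between each of supply, load, jig, board, spool, flux's own z axis and vertical below 0.1 rad and linear speed of each of supply, load, jig below 0.02 m/s); the robot touches nothing.
It fails at once if a later key is pressed (2 mm) before the key ahead of it in the order is down (5 mm) ((value of joint square_key above 0.002 m and value of joint bar_key below 0.005 m) or (value of joint round_key above 0.002 m and value of joint square_key below 0.005 m)).
It fails at once if a unit is pressed with more than 25 N (contact force between any of the fingers, the arm and supply above 25 N or contact force between any of the fingers, the arm and load above 25 N or contact force between any of the fingers, the arm and jig above 25 N).
It fails at once if a unit is lifted (10 mm) or tipped (0.15 rad) (height (world z) of any of supply, load, jig above 0.01 m or angle between any of supply, load, jig's own z axis and vertical above 0.15 rad).
It fails at once if a unit is pushed more than 20 mm (distance of any of supply, load, jig from where it was at the start of the episode above 0.02 m).
It fails at once if the circuit board, spool, bottle or screwdriver is moved more than 20 mm (distance of any of board, spool, flux, driver from where it was at the start of the episode above 0.02 m).
It also fails if it takes over 48 s, if anything falls off the work surface, if the arm or the gripper's body presses on something with over 40 N, if the wrist force passes 120 N, or if a joint passes its speed limit or range.

## Robot

A 7-joint arm with a two-finger parallel gripper is mounted at the origin on the work surface. World frame = base frame: x ahead of the robot, y to its left, z up, the work surface at z = 0. Lengths are in mm, angles in rad, forces in N, time in s.
With the tool pointing down it reaches from about 400 to 875 mm from the base axis. Payload 4.4 kg.
Tool frame: the origin (TCP) lies at the very end of the fingers, on their centre line; the grasp point (between the pads) lies 19 mm behind it (ctrl.grasp_offset is the distance from the TCP to the grasp point, in mm); z points along the fingers, y is the line along which they close (so a half turn about z gives the same grasp; the last joint's range is limited). The gripper opens to 85 mm and grips with 20 to 120 N. Pads are 22 mm wide; open, the fingers measure 114 mm over their backs; the gripper's body (76 mm by 85 mm) begins 54 mm behind the grasp point. The pads swing forward as they close: fully open they stand 13 mm farther back than shut.
Start: joints at [-1.391, 0.628, 0.038, 1.517, -0.027, 0.996, -0.02], TCP at [158.141, 630.483, 231.313] pointing down, gripper open.
Joint ranges: [-3.06, 3.06], [-0.37, 2.12], [-1.25, 1.32], [0.18, 2.47], [-1.1, 4.24], [0.23, 1.98], [-2.94, 2.94]. Speed limits (rad/s): [2.57, 2.57, 3.14, 3.14, 3.14, 3.14, 3.14].

## Interface

Orientations are given as [roll, pitch, yaw] about the fixed x, y, z axes, in that order (R = Rz(yaw) Ry(pitch) Rx(roll)).
In Python, from cell import status, cams, ctrl gives the robot as it stands.
- The arm moves only by the tool move_arm, never from a script. Its argument "plan" is a list of rows, each a list of 3 entries, a list of its own where there are three numbers: the shift along the world's x, y, z in mm, then the turn, a rotation vector about the world's x, y, z in degrees, then the opening, from 0 (shut) to 1 (fully open). In form: [[[x, y, z], [wx, wy, wz], gripper], ...]. A call has 1 to 10 rows; each row shifts and turns the commanded pose from where the row before left it; what a row does not reach is not made up. A row lasts 1/8 s, in which the tool goes at most 62.5 mm and 10.7 degrees, less where a joint would pass 70% of its speed; a pose out of reach is approached as far as the arm can. A call with a gripper value outside its range is refused whole. The fingers move at their own pace and stop on an object; the grip force is fixed at half the most. Time passes only in rows, so rows that do not move let the fingers close. It gives the time, the measured TCP pose, the force, the opening and the grip force at its end, in the units of the state.
- status.read_state(): the state, without advancing time (a new reading comes with each control period).
- cams.get_image(name): name is "scene" or "top" or "wrist"; returns the picture (420x560x3 uint8, blue, green, red); there is no depth.
- cams.camera_params(name): a dict with "K" (3x3 intrinsics, pixels), "pose" (4x4, takes a point from camera to world coordinates); the wrist camera has in their place "tool_from_camera" (4x4, takes a point from camera to tool coordinates, whose origin is the TCP and whose axes are the flange's). Camera axes: x right, y down, z forward; pixel columns grow to the right and rows downward; lengths in mm; the calibration is good to about 2 mm. The wrist camera is an equidistant fisheye: a pixel r from the principal point sees the ray r / f radians off the axis. A picture is of the moment at which its call begins: read the wrist's pose just before it. camera_params takes no time and is no camera call.
- ctrl.finish_job(): hands the job in; it is judged then, once.
The state is a dict: "clock": time; "qpos": joint angles; "qd": joint speeds; "tau": joint torques, N m; "eef_pos": TCP position; "tool_rot": TCP orientation; "force": force on the tool from outside, world axes, zero at the start; "torque": the same for the moment, N m; "width": finger opening in mm; "gripper_force": force on a finger pad.
Only numpy, scipy, OpenCV 4.12 (cv2) and the standard library are available. Lean on these libraries where they do the work, as an engineer would, in place of code of your own. Each camera call takes 0.05 s, during which the arm holds its last target. There are 200 camera calls.

## Working session

There is one attempt and no reset: what is moved stays moved. The work goes in short steps, Python scripts to look and compute and a tool call to move; the robot and the scene stay as the last step left them, time stands still between calls to the robot, and variables do not carry over. Pictures are saved under pics/ and viewed, at most 10 in all, crops included, and the job is handed in when it is done.

Besides the shell and the picture viewer there is one more tool, called as name(argument=value, ...) on one line, values as JSON. move_arm: Moves the arm, as the interface text tells. Its arguments: {"type":"object","properties":{"plan":{"type":"array","items":{"type":"array"}}},"required":["plan"]}

```bash
mkdir -p pics; python3 - <<'E'
from cell import status,cams,ctrl
import cv2
for n in("scene","top"):
    cv2.imwrite(f"pics/{n}0.png",cams.get_image(n)); p=cams.camera_params(n); print(n,p["K"],p["pose"])
s=status.read_state(); print(s)
E
```

```text
scene [[491.28200905   0.         277.68796624]
 [  0.         491.28200905 211.52471997]
 [  0.           0.           1.        ]] [[ 8.03923610e-02  5.66351352e-01 -8.20233634e-01  1.53131487e+03]
 [ 9.96668744e-01 -3.43396804e-02  7.39743246e-02 -1.15030308e+02]
 [ 1.37288979e-02 -8.23448197e-01 -5.67225339e-01  7.67440203e+02]
 [ 0.00000000e+00  0.00000000e+00  0.00000000e+00  1.00000000e+00]]
top [[473.16411465   0.         280.59875655]
 [  0.         473.16411465 206.31928535]
 [  0.           0.           1.        ]] [[-1.21662314e-02 -9.85698768e-01  1.68077130e-01  3.29841461e+02]
 [-9.99923609e-01  1.23598085e-02  1.05582463e-04 -2.88853603e+01]
 [-2.18147366e-03 -1.68063006e-01 -9.85773842e-01  1.29866191e+03]
 [ 0.00000000e+00  0.00000000e+00  0.00000000e+00  1.00000000e+00]]
{'clock': 0.1, 'qpos': array([-1.39079998,  0.6292501 ,  0.03844358,  1.51825406, -0.02699688,
        0.99625944, -0.02000414]), 'qd': array([-0.00065366, -0.00024793, -0.00047472, -0.00262271,  0.00050252,
        0.00128946,  0.00087526]), 'tau': array([ 2.57548054e-03, -5.64529467e+01,  1.23094797e+00, -1.93972760e+01,
        1.14612537e-02,  5.40206107e-03,  2.54261261e-05]), 'eef_pos': array([158.00271387, 629.94915144, 230.48774641]), 'tool_rot': array([-3.13993968e+00,  1.76833848e-05,  2.89579515e+00]), 'force': array([-1.14326936,  0.36247785, -0.17824283]), 'torque': array([-0.01772191,  0.02407329, -0.01809264]), 'gripper_force': 0.0, 'width': 85.47788607120545}
```

View pics/top0.png

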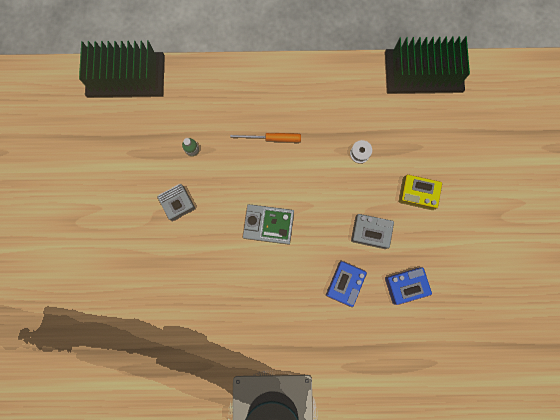

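View pics/scene0.png

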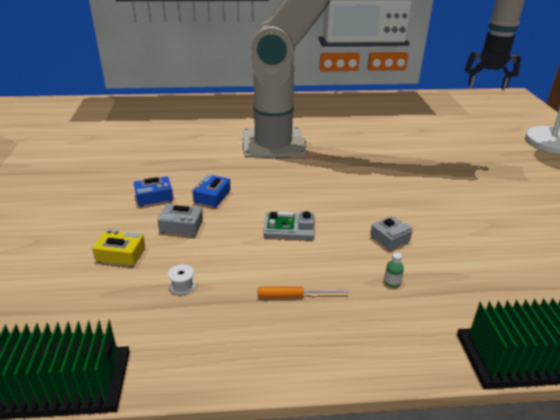

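The top view shows the grey supply near (373,232), the dummy load near (176,203) and the jig near (268,224). The blue and yellow look-alikes are off to the right. I'll enlarge the three units to get pixel positions.

```bash
python3 - <<'E'
import cv2,numpy as np
a=cv2.imread("pics/top0.png")
c=[cv2.resize(a[y:y+60,x:x+60],(390,390),interpolation=cv2.INTER_CUBIC) for x,y in((343,202),(147,173))]
j=cv2.resize(a[195:255,238:298],(390,390),interpolation=cv2.INTER_CUBIC)
cv2.imwrite("pics/crop.png",cv2.resize(np.hstack(c+[j]),(798,266)))
E
cat > h.py <<'E'
import numpy as np
from cell import cams
def ray(n,u,v,z):
    p=cams.camera_params(n);K,T=p["K"],np.array(p["pose"])
    d=T[:3,:3]@np.linalg.inv(K)@[u,v,1];o=T[:3,3]
    return (o+d*(z-o[2])/d[2]).round(1)
E
python3 -c "
from h import *
for n,u,v,z in [('top',373,236,58),('top',176,204.5,54),('top',252,220,54),('scene',181,208,58),('scene',389,222,54),('scene',306,214,54)]: print(n,ray(n,u,v,z))"
```

```text
top [ 459.1 -270.8   58. ]
top [550.5 250.6  54. ]
top [506.2  47.6  54. ]
scene [ 474.6 -268.4   58. ]
scene [562.4 251.8  54. ]
scene [515.1  49.1  54. ]
```

View pics/crop.png

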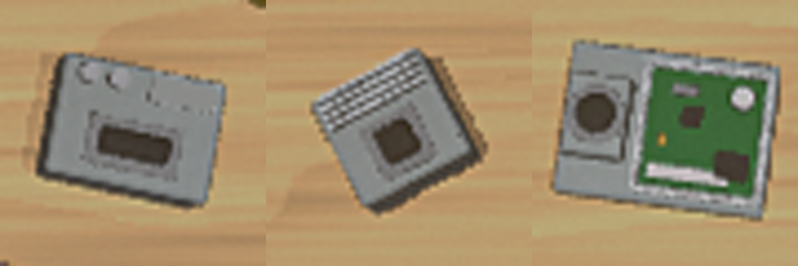

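Rough key positions are bar (463,-271), square (550,250) and round (506,47). I'll go over the supply with the gripper shut, passing over the other units at about 230 mm height and checking with the wrist camera.

move_arm(plan=[[[43, -26, 0], [0, 0, 0], 0], [[43, -26, 0], [0, 0, 0], 0], [[43, -26, 0], [0, 0, 0], 0], [[43, -26, 0], [0, 0, 0], 0], [[43, -26, 0], [0, 0, 0], 0], [[43, -26, 0], [0, 0, 0], 0], [[43, -26, 0], [0, 0, 0], 0], [[12, -50, 0], [0, 0, 0], 0], [[12, -50, 0], [0, 0, 0], 0], [[12, -50, 0], [0, 0, 0], 0]])

```text
clock: 1.35
eef_pos: [495.2, 296.6, 230.8]
tool_rot: [-3.141, -0.0, 2.896]
force: [0.8, 1.0, -0.3]
width: -0.2
gripper_force: 0.0
```

move_arm(plan=[[[12, -50, 0], [0, 0, 0], 0], [[12, -50, 0], [0, 0, 0], 0], [[0, -50, 0], [0, 0, 0], 0], [[0, -50, 0], [0, 0, 0], 0], [[0, -50, 0], [0, 0, 0], 0], [[0, 0, 0], [0, 0, 0], 0], [[0, 0, 0], [0, 0, 0], 0], [[0, 0, 0], [0, 0, 0], 0]])

```text
clock: 2.35
eef_pos: [519.1, 50.3, 231.2]
tool_rot: [3.141, -0.0, 2.899]
force: [0.4, -0.4, -0.7]
width: -0.1
gripper_force: 0.0
```

```bash
python3 - <<'E'
from cell import status,cams
import cv2,json
s=status.read_state();cv2.imwrite("pics/w1.png",cams.get_image("wrist"));print(s["eef_pos"],s["tool_rot"],s["force"],s["qpos"]);p=cams.camera_params("wrist");print(p)
json.dump([list(s["eef_pos"]),list(s["tool_rot"])],open("w1.json","w"))
E
```

```text
[519.07963293  50.29650403 231.17100238] [ 3.14083623e+00 -4.48200826e-04  2.89850273e+00] [ 0.4278022  -0.44101129 -0.66211642] [-0.18261103  0.44531083  0.04685032  1.87451841 -0.02871556  0.82252838
  1.20692511]
{'K': array([[325.1922621 ,   0.        , 277.82531515],
       [  0.        , 325.1922621 , 210.00310925],
       [  0.        ,   0.        ,   1.        ]]), 'tool_from_camera': array([[ 3.55123658e-05, -9.48282751e-01, -3.17426878e-01,
         8.24423930e+01],
       [ 9.99998204e-01, -5.67760520e-04,  1.80800634e-03,
        -1.09989307e-01],
       [-1.89472368e-03, -3.17426373e-01,  9.48281028e-01,
        -1.43018520e+02],
       [ 0.00000000e+00,  0.00000000e+00,  0.00000000e+00,
         1.00000000e+00]])}
```

View pics/w1.png

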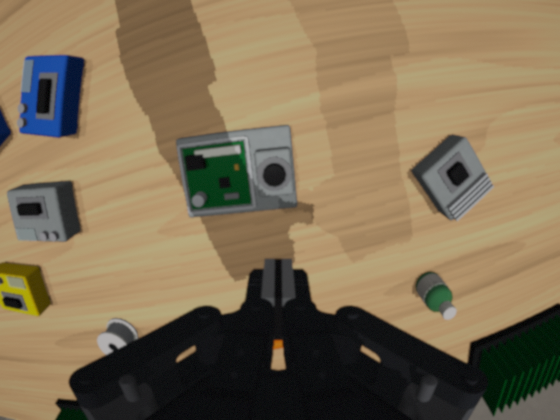

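The wrist view shows all three keys: round (274,174), square (458,174) and bar (30,210) on the grey supply.

```bash
cat >> h.py <<'E'
from scipy.spatial.transform import Rotation as R
def wray(pos,rpy,u,v,z):
    p=cams.camera_params("wrist");K,T=p["K"],np.array(p["tool_from_camera"])
    a=np.array([u-K[0,2],v-K[1,2]])/K[0,0];r=np.hypot(*a)
    d=np.array([*(a/r*np.sin(r)),np.cos(r)])
    Rw=R.from_euler("xyz",rpy).as_matrix();d=Rw@T[:3,:3]@d;o=Rw@T[:3,3]+pos
    return (o+d*(z-o[2])/d[2]).round(1)
E
python3 -c "
from h import *
import json
q=json.load(open('w1.json'))
for u,v,z in[(30,210,58),(458,174,54),(274,174,54)]:print(wray(*q,u,v,z))
for u,v,z in [(373.5,234.3,58),(176.2,204.9,54),(252.6,220.3,54)]: print(ray('top',u,v,z))
print(R.from_euler('xyz',q[1]).as_matrix().round(2))"
```

```text
[ 465.2 -262.7   58. ]
[550.6 251.1  54. ]
[505.2  50.4  54. ]
[ 463.6 -272.4   58. ]
[549.4 250.   54. ]
[505.3  46.   54. ]
[[-0.97  0.24 -0.  ]
 [ 0.24  0.97  0.  ]
 [ 0.    0.   -1.  ]]
```

move_arm(plan=[[[-8, -45, -10], [0, 0, 0], 0], [[-8, -45, -10], [0, 0, 0], 0], [[-8, -45, -10], [0, 0, 0], 0], [[-8, -45, -10], [0, 0, 0], 0], [[-8, -45, -10], [0, 0, 0], 0], [[-8, -45, -10], [0, 0, 0], 0], [[-7, -48, -10], [0, 0, 0], 0], [[0, 0, 0], [0, 0, 0], 0], [[0, 0, 0], [0, 0, 0], 0]])

```text
clock: 3.52
eef_pos: [464.7, -268.1, 161.1]
tool_rot: [3.14, -0.0, 2.897]
force: [-0.0, 0.4, 0.1]
width: 0.1
gripper_force: 0.0
```

```bash
python3 - <<'E'
from cell import status,cams
import cv2,json
s=status.read_state();cv2.imwrite("pics/w2.png",cams.get_image("wrist"));print(s["eef_pos"],s["tool_rot"],s["force"])
json.dump([list(s["eef_pos"]),list(s["tool_rot"])],open("w2.json","w"))
E
```

```text
[ 464.7148715  -268.12081926  161.1104121 ] [ 3.14046460e+00 -3.82331736e-04  2.89722058e+00] [-0.03233084  0.35776411  0.11528041]
```

View pics/w2.png

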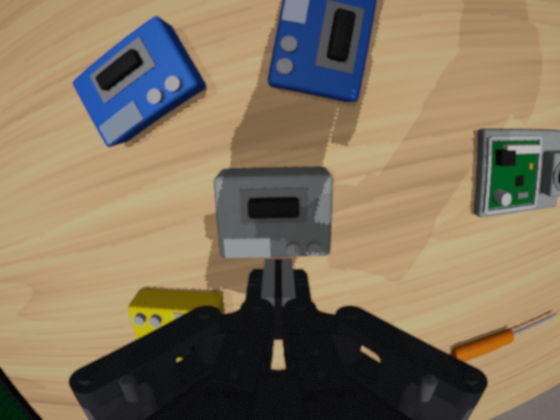

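The bar key is centred at (274,208), just ahead of the fingertips.

```bash
python3 -c "
from h import *
import json
q=json.load(open('w2.json'))
print(wray(*q,274,208,58))"
```

```text
[ 462.4 -270.2   58. ]
```

move_arm(plan=[[[-2, -2, -25], [0, 0, 0], 0], [[0, 0, -25], [0, 0, 0], 0], [[0, 0, -25], [0, 0, 0], 0], [[0, 0, -15], [0, 0, 0], 0], [[0, 0, -5], [0, 0, 0], 0], [[0, 0, -2], [0, 0, 0], 0], [[0, 0, -2], [0, 0, 0], 0], [[0, 0, -2], [0, 0, 0], 0], [[0, 0, -2], [0, 0, 0], 0], [[0, 0, 0], [0, 0, 0], 0]])

```text
clock: 4.82
eef_pos: [462.1, -271.5, 58.3]
tool_rot: [3.142, -0.0, 2.896]
force: [-0.4, 1.0, -0.8]
width: -0.0
gripper_force: 0.0
```

move_arm(plan=[[[0, 0, -2], [0, 0, 0], 0], [[0, 0, -2], [0, 0, 0], 0], [[0, 0, -1], [0, 0, 0], 0], [[0, 0, 0], [0, 0, 0], 0]])

```text
clock: 5.32
eef_pos: [462.1, -271.6, 53.2]
tool_rot: [-3.142, -0.0, 2.896]
force: [0.1, -0.1, 1.0]
width: -0.2
gripper_force: 0.3
```

move_arm(plan=[[[0, 0, -1], [0, 0, 0], 0], [[0, 0, -1], [0, 0, 0], 0], [[0, 0, -1], [0, 0, 0], 0], [[0, 0, 0], [0, 0, 0], 0], [[0, 0, 0], [0, 0, 0], 0]])

```text
clock: 5.95
eef_pos: [462.2, -271.6, 50.2]
tool_rot: [-3.142, 0.0, 2.896]
force: [0.7, -0.3, 0.2]
width: -0.0
gripper_force: 0.2
```

move_arm(plan=[[[0, 0, -1], [0, 0, 0], 0], [[0, 0, -0.5], [0, 0, 0], 0], [[0, 0, 0], [0, 0, 0], 0]])

```text
clock: 6.32
eef_pos: [462.2, -271.6, 49.1]
tool_rot: [-3.142, 0.0, 2.896]
force: [-0.5, 0.2, 5.3]
width: -0.1
gripper_force: 2.8
```

The contact reads 5.3 N at 49 mm, so the key is at its stop and pressing on the sprung bezel. I'll rise, check with a picture, and travel to the load.

move_arm(plan=[[[0, 0, 10], [0, 0, 0], 0], [[0, 0, 30], [0, 0, 0], 0], [[0, 0, 40], [0, 0, 0], 0], [[0, 0, 40], [0, 0, 0], 0], [[0, 0, 0], [0, 0, 0], 0]])

```text
clock: 6.95
eef_pos: [464.0, -272.5, 172.0]
tool_rot: [-3.14, 0.006, 2.896]
force: [0.6, 0.8, -0.9]
width: 0.4
gripper_force: 0.0
```

```bash
python3 - <<'E'
from cell import status,cams
import cv2
s=status.read_state();i=cams.get_image("wrist");cv2.imwrite("pics/w3.png",cv2.resize(i[140:280,190:360],None,fx=3,fy=3));print(s["eef_pos"],s["force"])
E
```

```text
[ 464.03549738 -272.46197567  172.01387489] [ 0.58144162  0.80070829 -0.91609405]
```

View pics/w3.png

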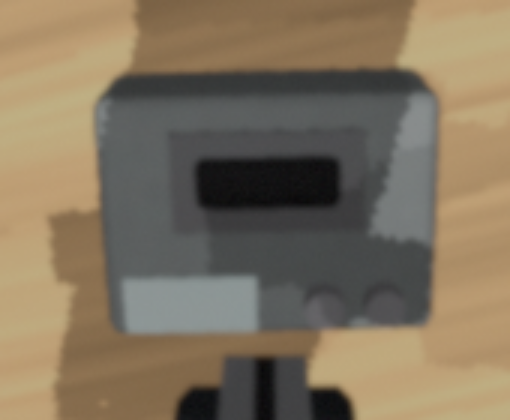

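move_arm(plan=[[[8, 50, 0], [0, 0, 0], 0], [[8, 50, 0], [0, 0, 0], 0], [[8, 50, 0], [0, 0, 0], 0], [[8, 50, 0], [0, 0, 0], 0], [[8, 50, 0], [0, 0, 0], 0], [[8, 50, 0], [0, 0, 0], 0], [[8, 50, 0], [0, 0, 0], 0], [[8, 50, 0], [0, 0, 0], 0], [[8, 50, 0], [0, 0, 0], 0], [[8, 50, 0], [0, 0, 0], 0]])

```text
clock: 8.25
eef_pos: [541.1, 229.7, 167.2]
tool_rot: [-3.14, -0.002, 2.896]
force: [0.3, 1.1, -0.6]
width: -0.1
gripper_force: 0.0
```

move_arm(plan=[[[8, 22, 0], [0, 0, 0], 0], [[0, 0, 0], [0, 0, 0], 0], [[0, 0, 0], [0, 0, 0], 0]])

```text
clock: 8.62
eef_pos: [549.4, 248.4, 167.8]
tool_rot: [-3.139, -0.002, 2.894]
force: [0.9, -0.7, 0.8]
width: -0.2
gripper_force: 0.0
```

```bash
python3 - <<'E'
from cell import status,cams
import cv2,json
s=status.read_state();cv2.imwrite("pics/w4.png",cams.get_image("wrist"));print(s["eef_pos"],s["tool_rot"],s["force"])
json.dump([list(s["eef_pos"]),list(s["tool_rot"])],open("w4.json","w"))
E
```

```text
[549.35549807 248.41438756 167.76486172] [-3.13883575e+00 -1.61629837e-03  2.89432123e+00] [ 0.94441583 -0.68776043  0.77610016]
```

View pics/w4.png

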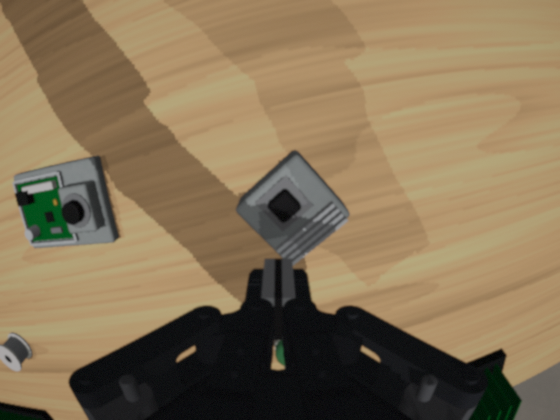

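The bar key now sits low and flat, and the supply hasn't moved. The square key is at (284,205).

```bash
python3 -c "
from h import *
import json
q=json.load(open('w4.json'))
print(wray(*q,284,205,54))"
```

```text
[549.6 253.7  54. ]
```

move_arm(plan=[[[0, 3, -30], [0, 0, 0], 0], [[0, 0, -30], [0, 0, 0], 0], [[0, 0, -30], [0, 0, 0], 0], [[0, 0, -14], [0, 0, 0], 0], [[0, 0, -5], [0, 0, 0], 0], [[0, 0, -2], [0, 0, 0], 0], [[0, 0, -2], [0, 0, 0], 0], [[0, 0, -2], [0, 0, 0], 0], [[0, 0, -2], [0, 0, 0], 0], [[0, 0, 0], [0, 0, 0], 0]])

```text
clock: 9.93
eef_pos: [550.5, 253.7, 52.1]
tool_rot: [3.141, 0.001, 2.896]
force: [0.5, 1.3, 1.5]
width: 0.0
gripper_force: 0.8
```

move_arm(plan=[[[0, 0, -1], [0, 0, 0], 0], [[0, 0, -1], [0, 0, 0], 0], [[0, 0, 0], [0, 0, 0], 0]])

```text
clock: 10.3
eef_pos: [550.5, 253.7, 49.9]
tool_rot: [3.141, 0.001, 2.896]
force: [1.4, 0.8, 1.8]
width: -0.2
gripper_force: 0.8
```

move_arm(plan=[[[0, 0, -1], [0, 0, 0], 0], [[0, 0, -1], [0, 0, 0], 0], [[0, 0, -1], [0, 0, 0], 0], [[0, 0, -1], [0, 0, 0], 0], [[0, 0, -0.5], [0, 0, 0], 0], [[0, 0, 0], [0, 0, 0], 0]])

```text
clock: 11.05
eef_pos: [550.5, 253.7, 45.6]
tool_rot: [3.141, 0.001, 2.896]
force: [1.3, 1.0, 5.0]
width: -0.1
gripper_force: 2.4
```

The square key is at its stop (5 N at 45.6 mm). Next is the round key at about (505.5,49.5).

move_arm(plan=[[[0, 0, 10], [0, 0, 0], 0], [[0, 0, 30], [0, 0, 0], 0], [[0, 0, 35], [0, 0, 0], 0], [[-9, -41, 0], [0, 0, 0], 0], [[-9, -41, 0], [0, 0, 0], 0], [[-9, -41, 0], [0, 0, 0], 0], [[-9, -41, 0], [0, 0, 0], 0], [[-9, -40, 0], [0, 0, 0], 0], [[0, 0, 0], [0, 0, 0], 0], [[0, 0, 0], [0, 0, 0], 0]])

```text
clock: 12.3
eef_pos: [504.7, 49.9, 120.3]
tool_rot: [3.141, -0.001, 2.896]
force: [0.5, 0.6, 1.0]
width: 0.1
gripper_force: 0.0
```

```bash
python3 - <<'E'
from cell import status,cams
import cv2,json
s=status.read_state();cv2.imwrite("pics/w5.png",cams.get_image("wrist"));print(s["eef_pos"],s["tool_rot"],s["force"])
json.dump([list(s["eef_pos"]),list(s["tool_rot"])],open("w5.json","w"))
E
```

```text
[504.6523788   49.9197196  120.30969711] [ 3.14142303e+00 -1.16035531e-03  2.89583096e+00] [0.49399242 0.61965595 1.02665832]
```

View pics/w5.png

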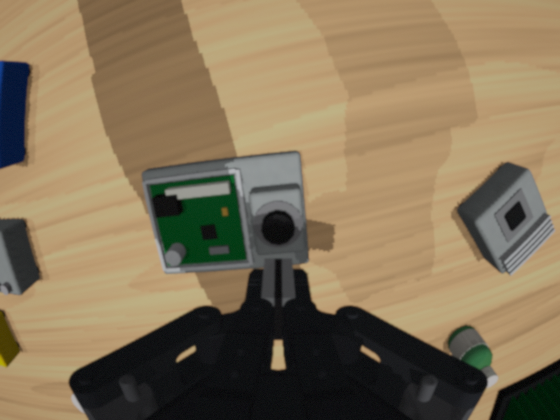

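The round key, at (278,226), lies in line with the fingertips, and the square key looks down. I'll press straight down.

move_arm(plan=[[[0, 0, -25], [0, 0, 0], 0], [[0, 0, -25], [0, 0, 0], 0], [[0, 0, -11], [0, 0, 0], 0], [[0, 0, -2], [0, 0, 0], 0], [[0, 0, -2], [0, 0, 0], 0], [[0, 0, -2], [0, 0, 0], 0], [[0, 0, -2], [0, 0, 0], 0], [[0, 0, -2], [0, 0, 0], 0], [[0, 0, 0], [0, 0, 0], 0]])

```text
clock: 13.48
eef_pos: [505.7, 49.6, 49.4]
tool_rot: [3.141, 0.001, 2.896]
force: [1.1, 0.1, 1.6]
width: 0.3
gripper_force: 0.7
```

move_arm(plan=[[[0, 0, -1], [0, 0, 0], 0], [[0, 0, -1], [0, 0, 0], 0], [[0, 0, -1], [0, 0, 0], 0], [[0, 0, 0], [0, 0, 0], 0]])

```text
clock: 13.98
eef_pos: [505.3, 49.5, 46.3]
tool_rot: [3.142, 0.0, 2.896]
force: [0.6, 1.2, 1.0]
width: -0.1
gripper_force: 1.0
```

move_arm(plan=[[[0, 0, -1], [0, 0, 0], 0], [[0, 0, 0], [0, 0, 0], 0]])

```text
clock: 14.22
eef_pos: [505.3, 49.5, 45.4]
tool_rot: [3.141, 0.0, 2.896]
force: [2.1, -0.2, 5.1]
width: 0.0
gripper_force: 2.4
```

The round key is at its stop too. I'll lift clear and take one last check.

move_arm(plan=[[[0, 0, 10], [0, 0, 0], 0], [[0, 0, 35], [0, 0, 0], 0], [[0, 0, 45], [0, 0, 0], 0], [[0, 0, 50], [0, 0, 0], 0], [[0, 0, 45], [0, 0, 0], 0], [[0, 0, 0], [0, 0, 0], 0], [[0, 0, 0], [0, 0, 0], 0], [[0, 0, 0], [0, 0, 0], 0]])

```text
clock: 15.22
eef_pos: [503.8, 49.2, 229.0]
tool_rot: [-3.14, -0.003, 2.896]
force: [0.5, -0.5, -0.3]
width: -0.2
gripper_force: 0.0
```

```bash
python3 - <<'E'
from cell import status,cams
import cv2
s=status.read_state();cv2.imwrite("pics/w6.png",cams.get_image("wrist"));print(s["eef_pos"],s["force"])
E
```

```text
[503.8066669   49.24215407 228.95774688] [ 0.50348691 -0.49471611 -0.29945814]
```

View pics/w6.png

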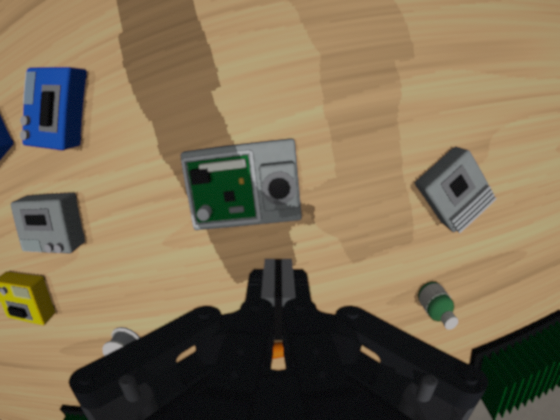

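All three keys, bar (36,220), square (459,185) and round (279,187), look low. The units, board and bystanders are where they were, and the arm is clear.

```bash
python3 -c "
from cell import ctrl
print(ctrl.finish_job())"
```

```text
the job is handed in; nothing more can be done
None
```

I pressed the bar, square and round keys in that order, each to its stop at about 5 N, and handed the job in at about 15 s with the arm clear and nothing visibly moved; no verdict came back.

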